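Clip a work lamp into the sprung snap hook of its stand

TASK

Pick up the small work lamp and clip it on the lamp stand: press its cross pin down through the sprung gate of the snap hook until the pin is home in the bottom of the hook and the gate has snapped shut above it. Then, still holding the lamp, pull it up gently (about 10 N) against the closed gate to prove that it is caught, let it back down and leave it hanging at rest in the hook. Do not force the hook (never 30 N or more), do not tip the lamp over, and leave the other things on the bench where they are.

Things in the scene. Friction and masses are not known exactly. Their poses are not given: they have to be found in the camera images.
- lamp: Small work lamp, 0.3 kg, standing upright, left or right, across from the stand. Round black body 54 mm across, 49 mm high with its yoke plate; on it a steel clevis: two upright cheeks, 4 mm thick, 20 mm wide along x, 50 mm over their outsides along y, rising to 143 mm. Between the cheeks it is open along x. Origin: centre of underside, z up; a half turn about z is the same.
- pin (a point): Middle of the lamp's steel cross pin, which joins the two cheeks 119 mm above the lamp's underside; 10 mm thick, 42 mm free length, lying along the lamp's y. Axes as the lamp's.
- lamp_grip (a point): Point midway between the cheeks, 10 mm above the pin (129 mm above the underside): grip here from above across the outsides of both cheeks (50 mm, closing along the lamp's y). Carry the lamp round near the robot: a tall fixed mitre saw stands mid-bench, from x = 0.55 m back, y within 0.2 m of the middle.
- stand: Fixed lamp stand, turned up to 0.4 rad. Origin on the bench straight below the snap hook; x points from the hook back to the post (75 mm behind the hook, 14 mm thick, top 215 mm above the bench), z up. Foot plate 90 x 80 x 10 mm round the post, x = 35 to 125 mm. A clamp on the post carries the hook on an 8 mm bar along x, 12 mm below gate level.
- hook_mouth (a point): Nominal middle of the hook's mouth at closed-gate level, 190 mm above the bench; axes as the stand's. The clamp is set by hand: the real hook is up to 6 mm higher or lower (not measured; sideways it is true), so feel for it. Hook: upward-open J of 8 mm round bar, 8 mm thick along y; spine at x = +12, nose at x = -12 mm, 16 mm clear between, nose tip 8 mm above the gate, underside 38 mm below it.
- hook_home (a point): Nominal pin centre when home in the bottom of the hook, 25 mm below hook_mouth, with the same unknown 6 mm of height. To load, bring the lamp from the -x side, its x along the stand's x, the hook passing through the window under the pin; with the pin over the mouth press straight down. The pin meets the gate at +7.5 mm from gate level; the gate shuts above it only within about 3 mm of home.
- gate (a joint): Sprung gate, a 5 mm bar hinged on the spine, level across the mouth when shut: 0 = shut, grows as its free end is pushed down into the hook, 1.6 rad = fully open. A spring shuts it (0.05 N m shut, 0.08 N m open); some 4 to 8 N on the pin open it. It cannot open upwards: a pin pulled up bears on its underside, centre about 7.5 mm below gate level.
- tape_measure: Bystander: tape measure, 72 x 93 x 35 mm, lying at the front right. Origin: centre of underside.
- wax_tin: Bystander: flat round red tin with a lid, 69 mm across, 35 mm high, standing at the front middle. Origin: centre of underside.
- sanding_block: Bystander: sanding block, 50 x 100 x 30 mm, lying at the front left. Origin: centre of underside.

How it is judged:
By the outcome, as a careful person would: the job done as asked, in the order asked, and still so for the second after the job is handed in, with the robot touching nothing.
It also fails if it takes over 70 s, if anything falls off the work surface, if the arm or the gripper's body presses on something with over 40 N, if the wrist force passes 120 N, or if a joint passes its speed limit or range.

ROBOT

A 6-joint arm with a two-finger parallel gripper is mounted at the origin on a cart in front of the work surface, level with it; the furniture and walls round the work are solid. World frame = base frame: x ahead of the robot, y to its left, z up, the work surface at z = 0. Lengths are in m, angles in degrees, forces in N, time in s.
With the tool pointing down it reaches from about 0.35 to 0.875 m from the base axis. Payload 4.2 kg.
Tool frame: the origin (TCP) lies midway between the tips of the shut fingers; the grasp point (between the pads) lies 19 mm behind it (r.pinch_z is the distance from the TCP to the grasp point, in m); z points along the fingers, y is the line along which they close (so a half turn about z gives the same grasp; the last joint's range is limited). The gripper opens to 87 mm and grips with 3 to 60 N. Pads are 19 mm wide; open, the fingers measure 117 mm over their backs; the gripper's body (75 mm by 190 mm) begins 51 mm behind the grasp point.
Start: joints at [83.113, 22.042, 0.453, 0, -68.411, -14.817], TCP at [0.231, 0.581, 0.185] pointing down, gripper open.
Joint ranges: [-179.83, 179.83], [-69.29, 118.12], [-61.27, 80.66], [-181.25, 117.63], [-171.15, -9.14], [-177.46, 177.46]. Speed limits (degrees/s): [159.86, 159.86, 180, 180, 180, 180].

INTERFACE

Orientations are given as a 3x3 rotation matrix whose columns are the frame's x, y, z axes.
In Python, from station import r, imaging, models gives the robot as it stands. The module is installed in compiled form; this text tells all that it offers.
- The arm moves only by the tool apply_moves, never from a script. Its argument "moves" is a list of rows, each a list of 2 entries, a list of its own where there are three numbers: the shift along the tool's x, y, z in m, then the turn about the tool's z in degrees. A call has 1 to 5 rows; each row shifts and turns the commanded pose from where the row before left it, along the tool's axes as they then stand; what a row does not reach is not made up. A row lasts 1/12 s, in which the tool goes at most 41.7 mm and 7.16 degrees, less where a joint would pass 70% of its speed; a pose out of reach is approached as far as the arm can. A call is refused whole if a number of a shift passes 0.0417 or a number of a turn 7.16, either way. A call with a gripper value outside its range is refused whole. "hand" is the finger opening in m, from 0 to 0.087, set as the call begins (left out, the last holds). The fingers move at their own pace and stop on an object; the grip force is fixed at half the most. Time passes only in rows, so rows that do not move let the fingers close. It gives the time, the measured TCP pose, the force, the opening and the grip force at its end, in the units of the state.
- r.sense(): the state, without advancing time (a new reading comes with each control period).
- imaging.capture(name): name is "scene" or "top" or "wrist"; returns a dict with "frame" (480x640x3 uint8, blue, green, red), "intrinsics" (3x3 intrinsics, pixels), "eye" and "orientation" of the camera in the world. Camera axes: x right, y down, z forward; pixel columns grow to the right and rows downward; lengths in m; the calibration is good to about 2 mm. A picture is of the moment at which its call begins. There is no depth.
- r.finish_job(): hands the job in; it is judged then, once.
Trained networks look in a picture, given as the dict that the camera call returned (one of the last four; its "shot" number tells which), for a name from the list of things; names that differ only in an ending like _2 or _b are one class to them, and where a whole thing is asked for, a point or a joint stands for the part that bears it (a point fixed in the world has none). Each returns a list of dicts, best first, with "confidence" (0 to 1); they miss things now and then, are a little off and sometimes report something else, mostly with a low value. They report only what shows in the picture. A call takes as long as a camera call.
- models.cut_out(picture, target): "region" (480x640 bool, what is visible of it) and "extent" ([left, top, width, height] as shares, 0 to 1, of the picture: columns of its width, rows of its height, round what is visible of it).
- models.place_of(picture, target): "at" ([column, row] as shares, 0 to 1, of the picture: columns of its width, rows of its height: a listed point, or the origin of a listed thing).
The state is a dict: "time_s": time; "joints": joint angles; "joint_velocities": joint speeds; "effort": joint torques, N m; "tcp_pos": TCP position; "ee_rot": TCP orientation; "wrist_force": force on the tool from outside, world axes, zero at the start; "moment": the same for the moment, N m; "gripper_width": opening from 0.0 (shut) to 1.0 (fully open); "gripper_force": force on a finger pad.
Only numpy, scipy, OpenCV 4.12 (cv2) and the standard library are available. Lean on these libraries where they do the work, as an engineer would, in place of code of your own. Each camera call takes 0.05 s, during which the arm holds its last target. There are 200 camera calls.

## Working session

There is one attempt and no reset: what is moved stays moved. The work goes in short steps, Python scripts to look and compute and a tool call to move; the robot and the scene stay as the last step left them, time stands still between calls to the robot, and variables do not carry over. Pictures are saved under pics/ and viewed, at most 10 in all, crops included, and the job is handed in when it is done.

Besides the shell and the picture viewer there is one more tool, called after "Request:" as name(argument=value, ...) on one line, values as JSON. apply_moves: Moves the arm, as the interface text tells. Its arguments: {"type":"object","properties":{"moves":{"type":"array"},"hand":{"type":"number"}},"required":["moves"]}

```bash
mkdir -p pics
cat > h.py <<'E'
from station import r, imaging, models
import numpy as np, cv2
def ray(p,at):
    K=np.array(p["intrinsics"]);R=np.array(p["orientation"])
    d=R@np.linalg.inv(K)@np.array([at[0]*640,at[1]*480,1.]);return np.array(p["eye"]),d/np.linalg.norm(d)
def onz(p,at,z):
    e,d=ray(p,at);return e+d*(z-e[2])/d[2]
def tri(rs):
    A=np.zeros((3,3));b=np.zeros(3)
    for e,d in rs:
        M=np.eye(3)-np.outer(d,d);A+=M;b+=M@e
    return np.linalg.solve(A,b)
E
python3 - <<'E'
from h import *
np.set_printoptions(precision=4,suppress=True)
s=r.sense();print(s["tcp_pos"],s["ee_rot"],s["gripper_width"],s["wrist_force"],s["time_s"],r.pinch_z)
P={n:imaging.capture(n) for n in("scene","top","wrist")}
for n,p in P.items():
    cv2.imwrite(f"pics/{n}0.png",p["frame"]);print(n,np.array(p["eye"]),np.array(p["orientation"]).tolist())
    for t,z in(("lamp",0),("pin",.119),("lamp_grip",.129),("stand",0),("hook_mouth",.19),("hook_home",.165),("tape_measure",0),("wax_tin",0),("sanding_block",0)):
        for d in models.place_of(p,t)[:1]:print(t,np.array(d["at"])*[640,480],round(d["confidence"],2),onz(p,d["at"],z))
cv2.imwrite("pics/a.png",np.hstack([cv2.resize(P[n]["frame"],(400,300)) for n in("scene","top")]))
E
```

```text
[0.2309 0.5801 0.1839] [[ 0.929  -0.37   -0.0007]
 [-0.37   -0.929  -0.002 ]
 [ 0.0001  0.0022 -1.    ]] 0.9973124059912735 [0.0879 0.4962 0.6875] 0.0 0.0187
scene [-0.0627 -0.2964  0.9014] [[0.4757928194848975, -0.6956634367817747, 0.5382133179805028], [-0.8794957672986673, -0.3690468314797029, 0.300485659355851], [-0.010410966830246565, -0.6163252541473226, -0.7874228805857103]]
lamp [253.12  227.808] 0.81 [0.4976 0.2093 0.    ]
lamp_grip [244.096 190.608] 0.88 [0.5    0.2165 0.129 ]
stand [402.176 305.808] 0.67 [ 0.4663 -0.205   0.    ]
hook_mouth [417.472 253.92 ] 0.77 [ 0.472  -0.2074  0.19  ]
hook_home [417.024 262.512] 0.73 [ 0.4712 -0.2109  0.165 ]
tape_measure [428.992 362.88 ] 0.68 [ 0.3693 -0.303   0.    ]
wax_tin [304.576 284.208] 0.61 [0.4137 0.0129 0.    ]
sanding_block [196.928 253.584] 0.83 [0.367  0.2848 0.    ]
top [ 0.3703 -0.0259  1.0456] [[0.002556520901481449, -0.996650116081115, 0.08174356437286173], [-0.999957927274011, -0.0018277389202482367, 0.008989051802230787], [-0.008809533628068366, -0.08176310589709335, -0.9966128569466264]]
lamp [205.504 224.688] 0.71 [0.498 0.215 0.   ]
pin [188.608 216.384] 0.64 [0.4991 0.2197 0.119 ]
lamp_grip [188.224 214.704] 0.8 [0.5009 0.2179 0.129 ]
stand [300.608 261.792] 0.71 [0.4198 0.0131 0.    ]
hook_mouth [420.992 225.984] 0.64 [ 0.4731 -0.2016  0.19  ]
hook_home [420.608 230.112] 0.83 [ 0.4687 -0.206   0.165 ]
tape_measure [455.296 280.896] 0.56 [ 0.3805 -0.3105  0.    ]
wax_tin [300.928 262.08 ] 0.88 [0.4192 0.0124 0.    ]
sanding_block [168.    279.504] 0.84 [0.382  0.2915 0.    ]
wrist [0.31   0.5496 0.3838] [[-0.3699772531000298, -0.8841077259646534, -0.2854301334445384], [-0.9290378546761607, 0.35285749615637435, 0.11126658071933469], [0.0023445185591860446, 0.3063415027316162, -0.9519187921965098]]
```

View pics/top0.png

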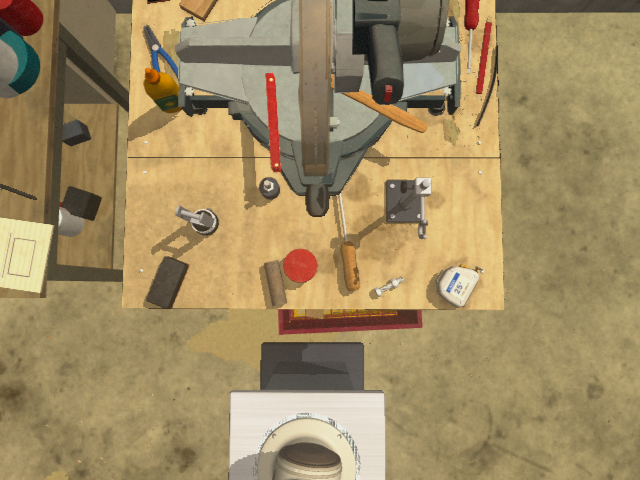

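View pics/scene0.png

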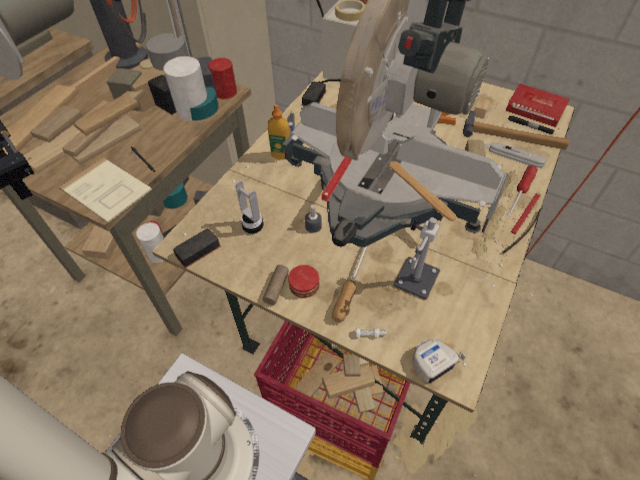

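Run:
```python
from h import *
a=cv2.imread("pics/top0.png");b=cv2.imread("pics/scene0.png")
c=lambda i,x,y:cv2.resize(i[y:y+70,x:x+90],(396,300),interpolation=cv2.INTER_CUBIC)
cv2.imwrite("pics/c.png",np.vstack([np.hstack([c(a,150,185),c(a,370,170)]),np.hstack([c(b,215,172),cv2.resize(b[210:310,385:485],(396,300),interpolation=cv2.INTER_CUBIC)])]))
```

```text
(no output)
```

View pics/c.png

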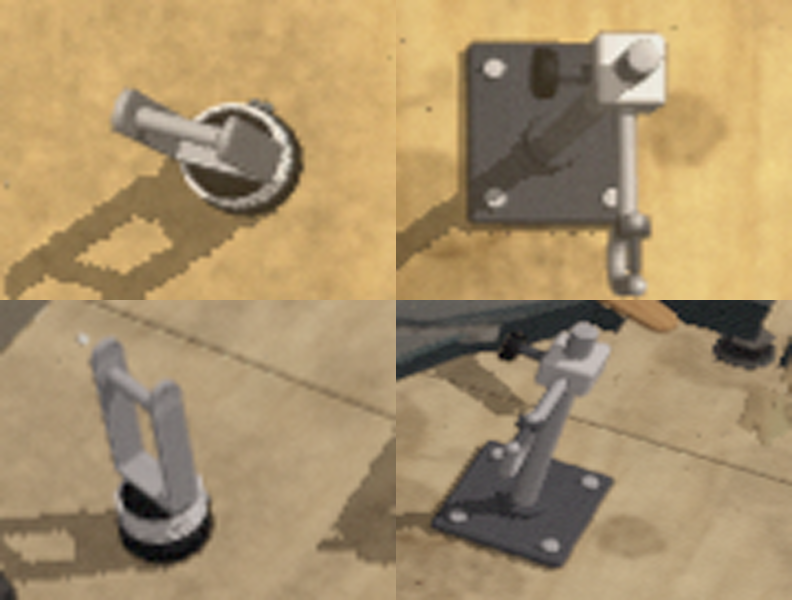

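The top view shows the lamp at about (200,215) with its pin turned about −14°. The stand's hook is at (422,228) with yaw near 0. I'll move above the lamp for a wrist look.

Request:
apply_moves(moves=[[[0.032,0.0198,-0.0055],0],[[0.032,0.0198,-0.0055],0],[[0.032,0.0198,-0.0055],0],[[0.032,0.0198,-0.0055],0],[[0.032,0.0198,-0.0055],0]], hand=0.087)

```text
time_s: 1.92
tcp_pos: [0.3438, 0.4281, 0.2128]
ee_rot: [[0.929, -0.369, 0.0], [-0.369, -0.929, 0.0], [0.0, -0.0, -1.0]]
wrist_force: [1.6, 0.5, 0.0]
gripper_width: 1.003
gripper_force: 0.0
```

Request:
apply_moves(moves=[[[0.032,0.0198,-0.0055],0],[[0.032,0.0198,-0.0055],0],[[0.032,0.0198,-0.0055],0],[[0.032,0.0198,-0.0055],0],[[0.032,0.0198,-0.0055],0]])

```text
time_s: 2.33
tcp_pos: [0.456, 0.2768, 0.2406]
ee_rot: [[0.929, -0.369, 0.001], [-0.369, -0.929, 0.001], [0.0, -0.001, -1.0]]
wrist_force: [-1.3, 1.0, 0.1]
gripper_width: 1.001
gripper_force: 0.0
```

Request:
apply_moves(moves=[[[0.032,0.0198,-0.0055],0],[[0.032,0.0198,-0.0055],0],[[0,0,0],-4],[[0,0,0],-4],[[0,0,0],0]])

```text
time_s: 2.75
tcp_pos: [0.5005, 0.217, 0.251]
ee_rot: [[0.971, -0.238, 0.0], [-0.238, -0.971, 0.0], [0.0, -0.0, -1.0]]
wrist_force: [0.3, 0.5, -0.1]
gripper_width: 1.002
gripper_force: 0.0
```

Run:
```python
from h import *
np.set_printoptions(precision=4,suppress=True)
s=r.sense();print(s["tcp_pos"],s["ee_rot"],s["joints"],s["time_s"],s["wrist_force"])
p=imaging.capture("wrist");cv2.imwrite("pics/w1.png",p["frame"]);print(p["eye"])
for t,z in(("lamp",0),("pin",.119),("lamp_grip",.129)):
    for d in models.place_of(p,t)[:1]:print(t,np.array(d["at"])*[640,480],round(d["confidence"],2),onz(p,d["at"],z))
np.save("p1.npy",p,allow_pickle=True)
```

```text
[0.5005 0.217  0.251 ] [[ 0.9714 -0.2376  0.0001]
 [-0.2376 -0.9714  0.0002]
 [ 0.0001 -0.0002 -1.    ]] [ 40.4782  11.9134  -4.3648  -0.0039 -73.7101  35.7772] 2.75 [ 0.3287  0.4528 -0.0632]
[0.583  0.1973 0.4508]
lamp [323.392 186.096] 0.58 [0.5002 0.215  0.    ]
pin [324.928 211.296] 0.86 [0.5012 0.2141 0.119 ]
lamp_grip [326.528 216.912] 0.69 [0.4988 0.2134 0.129 ]
```

View pics/w1.png

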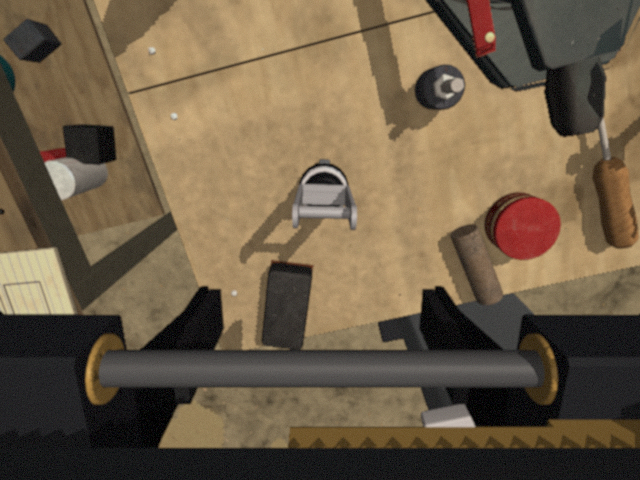

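The wrist view shows the lamp at about (325,205), its pin level in the picture (so aligned with the tool), about 2.5 mm off in y. I'll descend and grip.

Request:
apply_moves(moves=[[[0,0.0025,0.026],0],[[0,0,0.034],0],[[0,0,0.034],0],[[0,0,0.03],0],[[0,0,0.017],0]])

```text
time_s: 3.37
tcp_pos: [0.497, 0.2148, 0.1064]
ee_rot: [[0.971, -0.237, -0.005], [-0.237, -0.971, -0.003], [-0.004, 0.004, -1.0]]
wrist_force: [0.0, 0.9, -0.3]
gripper_width: 1.001
gripper_force: 0.0
```

Request:
apply_moves(moves=[[[0,0,0],0],[[0,0,0],0],[[0,0,0],0],[[0,0,0],0],[[0,0,0],0]], hand=0.0)

```text
time_s: 3.78
tcp_pos: [0.5003, 0.2163, 0.1117]
ee_rot: [[0.972, -0.237, 0.003], [-0.237, -0.972, 0.002], [0.002, -0.003, -1.0]]
wrist_force: [0.8, 0.5, -0.2]
gripper_width: 0.706
gripper_force: 0.0
```

Request:
apply_moves(moves=[[[0,0,0],0],[[0,0,0],0],[[0,0,0],0],[[0,0,0],0],[[0,0,0],0]])

```text
time_s: 4.2
tcp_pos: [0.4994, 0.2155, 0.11]
ee_rot: [[0.972, -0.237, 0.0], [-0.237, -0.972, 0.0], [0.0, -0.0, -1.0]]
wrist_force: [-0.2, -0.4, -0.2]
gripper_width: 0.324
gripper_force: 0.0
```

Run:
```python
from h import *
np.set_printoptions(precision=4,suppress=True)
s=r.sense();print(s["tcp_pos"],s["time_s"],s["wrist_force"],s["gripper_width"],s["gripper_force"])
P={n:imaging.capture(n) for n in("scene","wrist")}
f=P["scene"]["frame"][120:300,130:370]
cv2.imwrite("pics/d.png",np.hstack([cv2.resize(f,(400,300),interpolation=cv2.INTER_CUBIC),cv2.resize(P["wrist"]["frame"],(400,300))]))
for n,p in P.items():
    print(np.array(p["eye"]))
    for t,z in(("lamp",0),("pin",.119),("lamp_grip",.129)):
        for d in models.place_of(p,t)[:1]:print(n,t,np.array(d["at"])*[640,480],round(d["confidence"],2),onz(p,d["at"],z))
```

```text
[0.4994 0.2155 0.11  ] 4.2 [-0.1911 -0.4366 -0.1813] 0.32427654684083135 0.0
[-0.0627 -0.2964  0.9014]
scene lamp [252.48  224.208] 0.87 [0.5066 0.2173 0.    ]
scene pin [244.8   196.224] 0.7 [0.4932 0.2116 0.119 ]
scene lamp_grip [244.992 194.4  ] 0.97 [0.491 0.208 0.129]
[0.582  0.1958 0.3098]
wrist lamp [323.904 221.376] 0.66 [0.4979 0.214  0.    ]
wrist pin [324.224 278.88 ] 0.73 [0.501  0.2139 0.119 ]
wrist lamp_grip [321.216 290.4  ] 0.76 [0.4997 0.2158 0.129 ]
```

View pics/d.png

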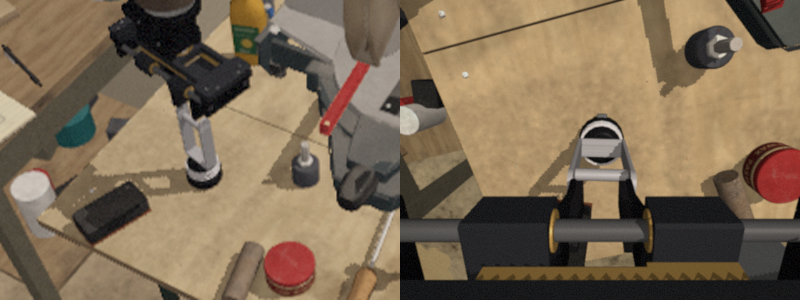

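The wrist view shows the fingers outside both cheeks, pin at about (324,279), not yet pressing. I'll let them keep closing.

Request:
apply_moves(moves=[[[0,0,0],0],[[0,0,0],0],[[0,0,0],0]], hand=0.0)

```text
time_s: 4.85
tcp_pos: [0.4994, 0.2155, 0.1099]
ee_rot: [[0.972, -0.237, -0.0], [-0.237, -0.972, -0.0], [-0.0, 0.0, -1.0]]
wrist_force: [0.4, -0.4, -0.4]
gripper_width: 0.006
gripper_force: 0.0
```

Run:
```python
from h import *
np.set_printoptions(precision=4,suppress=True)
s=r.sense();T=np.array(s["tcp_pos"]);R=np.array(s["ee_rot"])
P={n:imaging.capture(n) for n in("scene","wrist")}
out=[]
for n,p in P.items():
    f=p["frame"].copy();Rc=np.array(p["orientation"]);K=np.array(p["intrinsics"])
    print(n,np.array(p["eye"]),Rc.tolist(),K.tolist())
    q=[]
    for X in(T,T-R[:,2]*.0187,T-R[:,2]*.07):
        c=K@(Rc.T@(X-p["eye"]));q.append(c[:2]/c[2])
    print(n,q)
    if n=="scene":
        f=cv2.resize(f[150:250,195:320],(500,400),interpolation=cv2.INTER_CUBIC);q=[(x-[195,150])*4 for x in q]
    else:
        f=cv2.resize(f[200:440,170:470],None,fx=1,fy=1);f=cv2.resize(f,(300,240));q=[x-[170,200] for x in q];f=cv2.copyMakeBorder(f,0,160,0,0,0)
    for x in q[:2]:cv2.circle(f,(int(x[0]),int(x[1])),3,(0,0,255),1)
    out.append(f)
    for t,z in(("lamp",0),("pin",.119),("lamp_grip",.129)):
        for d in models.place_of(p,t)[:1]:print(n,t,np.array(d["at"])*[640,480],round(d["confidence"],2),onz(p,d["at"],z))
cv2.imwrite("pics/e.png",np.hstack(out))
```

```text
scene [-0.0627 -0.2964  0.9014] [[0.4757928194848975, -0.6956634367817747, 0.5382133179805028], [-0.8794957672986673, -0.3690468314797029, 0.300485659355851], [-0.010410966830246565, -0.6163252541473226, -0.7874228805857103]] [[462.9793041722399, 0.0, 320.32617766957867], [0.0, 462.9793041722399, 236.10095307057395], [0.0, 0.0, 1.0]]
scene [array([245.4704, 196.5973]), array([244.3507, 191.0393]), array([241.1136, 174.9719])]
scene lamp [255.104 225.216] 0.79 [0.507  0.2096 0.    ]
scene pin [241.088 196.992] 0.91 [0.4872 0.2178 0.119 ]
scene lamp_grip [243.904 193.488] 0.62 [0.4922 0.2118 0.129 ]
wrist [0.582  0.1958 0.3097] [[-0.23692419914612298, -0.9247492996090574, -0.2978349488081039], [-0.9715280891969336, 0.22561399301586207, 0.07232909550653538], [0.000309451649245998, 0.30649153173945315, -0.9518733346468323]] [[410.74350125415685, 0.0, 321.19609427256665], [0.0, 410.74350125415685, 238.09068971561106], [0.0, 0.0, 1.0]]
wrist [array([321.9912, 275.2912]), array([322.0722, 290.4899]), array([322.3932, 350.7562])]
wrist lamp [324.288 220.512] 0.95 [0.4985 0.2136 0.    ]
wrist pin [324.672 277.296] 0.63 [0.5018 0.2135 0.119 ]
wrist lamp_grip [321.408 288.096] 0.68 [0.5009 0.2154 0.129 ]
```

View pics/e.png

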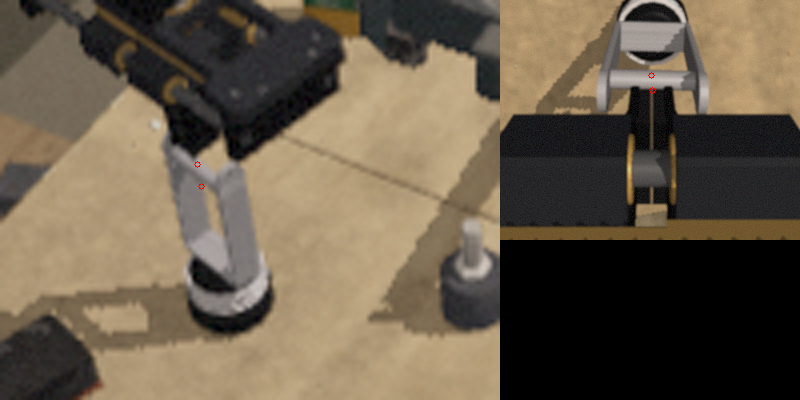

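The two views show the visible finger ends are about 33 mm higher than the reported TCP (wrist row ~288 against an expected ~258). So the fingers closed at the cheek tops, above the grip. I'll rise, open, and go deeper while watching the force.

Request:
apply_moves(moves=[[[0,0,-0.02],0],[[0,0,-0.03],0],[[0,0,0],0],[[0,0,0],0],[[0,0,0],0]])

```text
time_s: 5.67
tcp_pos: [0.499, 0.2154, 0.1597]
ee_rot: [[0.971, -0.237, -0.001], [-0.237, -0.971, 0.0], [-0.001, -0.0, -1.0]]
wrist_force: [0.2, -0.1, -0.6]
gripper_width: 0.008
gripper_force: 0.0
```

Run:
```python
from h import *
s=r.sense();T=np.array(s["tcp_pos"]);R=np.array(s["ee_rot"]);print(T,s["wrist_force"])
p=imaging.capture("scene");Rc=np.array(p["orientation"]);K=np.array(p["intrinsics"])
f=cv2.resize(p["frame"][130:250,180:330],(600,480),interpolation=cv2.INTER_CUBIC)
for k in(0,.0187,.0337,.0697):
    c=K@(Rc.T@(T-R[:,2]*k-p["eye"]));x=(c[:2]/c[2]-[180,130])*4;print(k,x);cv2.drawMarker(f,(int(x[0]),int(x[1])),(0,0,255),0,9)
cv2.imwrite("pics/f.png",f)
```

```text
[0.49899629 0.21535804 0.15965967] [ 0.23121494 -0.13635395 -0.58878566]
0 [249.44796981 206.38924104]
0.0187 [244.63486068 182.43264744]
0.0337 [240.67303614 162.71320668]
0.0697 [230.77723256 113.45819539]
```

View pics/f.png

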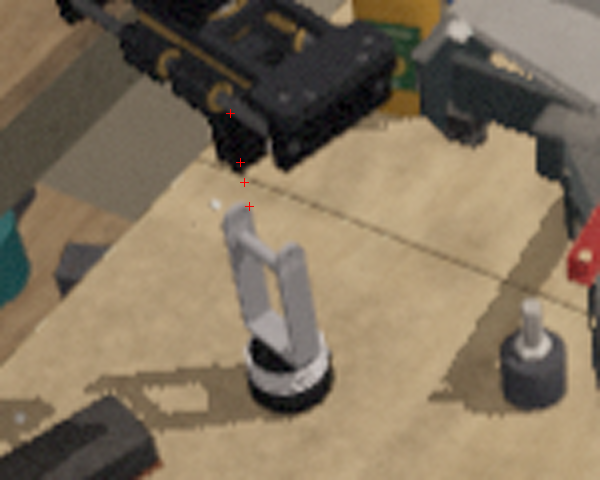

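Closed fingertips show at (240,170) in the crop, about 28–30 mm behind the reported TCP. I'll check the body's lower corner, seen at (285,168), against the model before going deeper.

Run:
```python
from h import *
s=r.sense();T=np.array(s["tcp_pos"]);R=np.array(s["ee_rot"])
p=imaging.capture("scene");Rc=np.array(p["orientation"]);K=np.array(p["intrinsics"])
def pr(X):
    c=K@(Rc.T@(X-p["eye"]));return (c[:2]/c[2]-[180,130])*4
for sft in(0,.03):
  for x in(-.0375,.0375):
    for y in(-.095,.095):print(sft,x,y,pr(T+R@[x,y,-.0697-sft]).round())
for k in(.02,.025,.03,.035):print(k,[pr(T+R@[x,0,-k]).round().tolist() for x in(-.0095,.0095)])
```

```text
0 -0.0375 -0.095 [63. 71.]
0 -0.0375 0.095 [301. 239.]
0 0.0375 -0.095 [169.   4.]
0 0.0375 0.095 [407. 160.]
0.03 -0.0375 -0.095 [50. 28.]
0.03 -0.0375 0.095 [294. 196.]
0.03 0.0375 -0.095 [159. -39.]
0.03 0.0375 0.095 [403. 117.]
0.02 [[232.0, 191.0], [257.0, 173.0]]
0.025 [[230.0, 184.0], [256.0, 166.0]]
0.03 [[229.0, 178.0], [255.0, 160.0]]
0.035 [[227.0, 171.0], [253.0, 153.0]]
```

Request:
apply_moves(moves=[[[0,0,0],0],[[0,0,0],0],[[0,0,0],0],[[0,0,0],0],[[0,0,0],0]], hand=0.087)

```text
time_s: 6.18
tcp_pos: [0.4994, 0.2155, 0.1598]
ee_rot: [[0.972, -0.237, -0.0], [-0.237, -0.972, -0.0], [-0.0, 0.0, -1.0]]
wrist_force: [0.7, -0.7, -0.3]
gripper_width: 0.298
gripper_force: 0.0
```

Request:
apply_moves(moves=[[[0,0,0],0],[[0,0,0],0],[[0,0,0],0],[[0,0,0],0],[[0,0,0],0]])

```text
time_s: 6.6
tcp_pos: [0.4994, 0.2155, 0.16]
ee_rot: [[0.972, -0.237, 0.0], [-0.237, -0.972, 0.0], [-0.0, -0.0, -1.0]]
wrist_force: [1.2, 0.7, -0.1]
gripper_width: 0.681
gripper_force: 0.0
```

The body also sits well higher than the model, so there is room. I'll finish opening, then go to a reported TCP height of about 0.080.

Request:
apply_moves(moves=[[[0,0,0],0],[[0,0,0],0],[[0,0,0],0],[[0,0,0],0],[[0,0,0],0]])

```text
time_s: 7.02
tcp_pos: [0.4994, 0.2155, 0.1599]
ee_rot: [[0.972, -0.237, -0.0], [-0.237, -0.972, 0.0], [-0.0, -0.0, -1.0]]
wrist_force: [0.6, 0.9, -0.3]
gripper_width: 0.979
gripper_force: 0.0
```

Request:
apply_moves(moves=[[[0.0015,0.001,0.015],0],[[0,0,0.02],0],[[0,0,0.02],0],[[0,0,0.015],0],[[0,0,0.01],0]])

```text
time_s: 7.43
tcp_pos: [0.4998, 0.2136, 0.0782]
ee_rot: [[0.971, -0.237, -0.002], [-0.237, -0.971, -0.001], [-0.002, 0.002, -1.0]]
wrist_force: [0.0, -0.0, 0.3]
gripper_width: 0.998
gripper_force: 0.0
```

Request:
apply_moves(moves=[[[0,0,0],0],[[0,0,0],0],[[0,0,0],0],[[0,0,0],0],[[0,0,0],0]], hand=0.0)

```text
time_s: 7.85
tcp_pos: [0.5012, 0.2146, 0.081]
ee_rot: [[0.972, -0.237, 0.002], [-0.237, -0.972, 0.001], [0.001, -0.002, -1.0]]
wrist_force: [0.3, 0.2, -0.2]
gripper_width: 0.705
gripper_force: 0.0
```

Request:
apply_moves(moves=[[[0,0,0],0],[[0,0,0],0],[[0,0,0],0]])

```text
time_s: 8.1
tcp_pos: [0.501, 0.2144, 0.0805]
ee_rot: [[0.972, -0.237, 0.001], [-0.237, -0.972, 0.001], [0.001, -0.001, -1.0]]
wrist_force: [-0.1, 0.1, 2.1]
gripper_width: 0.574
gripper_force: 29.8
```

Gripped: 50 mm opening and 29.8 N, with the pin 38.5 mm above the reported TCP. I'll lift, square up to yaw 0 and carry it round near the robot.

Request:
apply_moves(moves=[[[0,0,-0.01],0],[[0,0,-0.02],0],[[0,0,-0.025],-4.6],[[0,0,-0.025],-4.6],[[0,0,-0.0135],-4.5]])

```text
time_s: 8.52
tcp_pos: [0.5016, 0.2146, 0.1766]
ee_rot: [[1.0, 0.004, 0.003], [0.004, -1.0, 0.002], [0.003, -0.002, -1.0]]
wrist_force: [1.2, -0.1, -1.9]
gripper_width: 0.572
gripper_force: 29.8
```

Request:
apply_moves(moves=[[[0,0,0],0],[[-0.02,0,0],0],[[-0.035,0,0],0],[[-0.035,0,0],0],[[-0.031,0.01,0],0]])

```text
time_s: 8.93
tcp_pos: [0.3772, 0.2037, 0.1716]
ee_rot: [[1.0, -0.003, -0.003], [-0.003, -1.0, -0.002], [-0.003, 0.002, -1.0]]
wrist_force: [-1.0, 0.7, -2.1]
gripper_width: 0.573
gripper_force: 30.0
```

Request:
apply_moves(moves=[[[0,0.02,0],0],[[0,0.03,0],0],[[0,0.03,0],0],[[0,0.03,0],0],[[0,0.03,0],0]])

```text
time_s: 9.35
tcp_pos: [0.378, 0.0625, 0.1723]
ee_rot: [[1.0, -0.002, -0.002], [-0.002, -1.0, -0.001], [-0.002, 0.001, -1.0]]
wrist_force: [0.3, 0.3, -1.7]
gripper_width: 0.571
gripper_force: 30.0
```

Request:
apply_moves(moves=[[[0,0.03,0],0],[[0,0.03,0],0],[[0,0.03,0],0],[[0,0.03,0],0],[[0,0.03,0],0]])

```text
time_s: 9.77
tcp_pos: [0.378, -0.0872, 0.1724]
ee_rot: [[1.0, -0.003, -0.002], [-0.003, -1.0, 0.0], [-0.002, -0.0, -1.0]]
wrist_force: [0.8, 0.7, -2.6]
gripper_width: 0.574
gripper_force: 30.0
```

Request:
apply_moves(moves=[[[0,0.03,0],0],[[0,0.03,0],0],[[0,0.03,0],0],[[0,0.02,0],0],[[0,0.009,0],0]])

```text
time_s: 10.18
tcp_pos: [0.3782, -0.2066, 0.1721]
ee_rot: [[1.0, -0.005, -0.003], [-0.005, -1.0, 0.001], [-0.003, -0.001, -1.0]]
wrist_force: [0.0, 0.3, -2.3]
gripper_width: 0.567
gripper_force: 30.0
```

Request:
apply_moves(moves=[[[0,0,0],0],[[0,0,0],0],[[0,0,0],0]])

```text
time_s: 10.43
tcp_pos: [0.3791, -0.204, 0.1729]
ee_rot: [[1.0, -0.0, -0.001], [-0.0, -1.0, 0.001], [-0.001, -0.001, -1.0]]
wrist_force: [0.4, 0.7, -2.0]
gripper_width: 0.57
gripper_force: 30.0
```

Run:
```python
from h import *
np.set_printoptions(precision=4,suppress=True)
s=r.sense();print(s["tcp_pos"],s["ee_rot"],s["wrist_force"],s["time_s"])
P={n:imaging.capture(n) for n in("scene","top","wrist")}
zz={"pin":.2125,"lamp_grip":.2225,"hook_mouth":.19,"hook_home":.165,"stand":0}
for n,p in P.items():
    for k,t in enumerate(zz):
        for d in models.place_of(p,t)[:1]:print(n,t,np.array(d["at"])*[640,480],round(d["confidence"],2),onz(p,d["at"],zz[t]))
cv2.imwrite("pics/w2.png",P["wrist"]["frame"]);cv2.imwrite("pics/s2.png",P["scene"]["frame"]);cv2.imwrite("pics/t2.png",P["top"]["frame"])
import pickle;pickle.dump(P,open("P2.pkl","wb"))
```

```text
[ 0.3791 -0.204   0.1729] [[ 1.     -0.0003 -0.0012]
 [-0.0003 -1.      0.0007]
 [-0.0012 -0.0007 -1.    ]] [ 0.4303  0.6525 -1.9922] 10.4333
scene pin [397.376 285.984] 0.73 [ 0.3741 -0.2043  0.2125]
scene lamp_grip [399.232 282.48 ] 0.8 [ 0.3758 -0.2058  0.2225]
scene hook_mouth [416.896 252.384] 0.86 [ 0.4749 -0.2052  0.19  ]
scene hook_home [415.424 264.48 ] 0.8 [ 0.4654 -0.2099  0.165 ]
top lamp_grip [164.8   281.904] 0.57 [0.3755 0.2292 0.2225]
top hook_mouth [423.424 228.912] 0.56 [ 0.468  -0.2057  0.19  ]
top hook_home [422.208 231.312] 0.76 [ 0.4666 -0.2088  0.165 ]
wrist pin [322.304 306.48 ] 0.72 [ 0.3816 -0.204   0.2125]
wrist lamp_grip [322.304 324.   ] 0.9 [ 0.3787 -0.204   0.2225]
wrist hook_mouth [323.968  93.6  ] 0.81 [ 0.4694 -0.2046  0.19  ]
wrist hook_home [325.184  99.312] 0.55 [ 0.4675 -0.2054  0.165 ]
wrist stand [433.024 201.216] 0.32 [ 0.3803 -0.3072  0.    ]
```

View pics/w2.png

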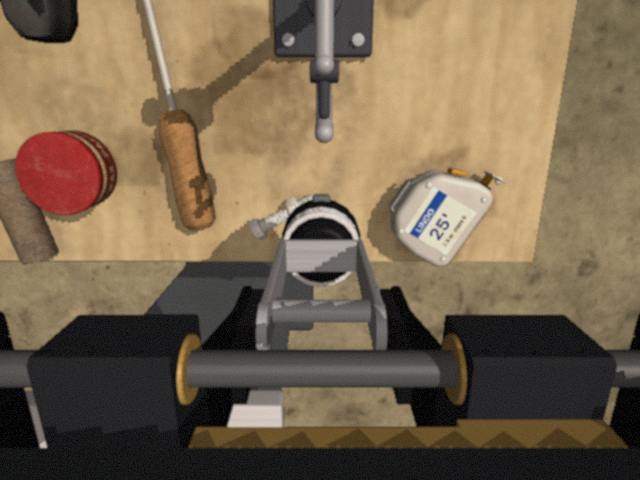

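The wrist view shows the nose tip at (324,130), the bar running straight up the picture to (323,15), and the pin at about (322,311). So stand yaw is about 0 and y is lined up. I'll work out the exact x offset.

Run:
```python
from h import *
import pickle
np.set_printoptions(precision=4,suppress=True)
P=pickle.load(open("P2.pkl","rb"));w=P["wrist"]
S=lambda c,q:[c/640,q/480]
for nm,c,q,z in(("nose",324,130,.198),("nose",324,130,.192),("spine",324,65,.195),("pinlo",322,322,.2115),("pinc",322,311,.2115),("pinhi",322,300,.2115)):print(nm,onz(w,S(c,q),z))
for row in (10,40): 
    g=w["frame"][row,300:350].mean(1).astype(int);print(row,g.tolist())
g=w["frame"][60:150,324].mean(1).astype(int);print(g.tolist())
g=w["frame"][290:335,322].mean(1).astype(int);print(g.tolist())
for t in("hook_mouth","hook_home"):
    rs=[]
    for n in P:
        p=imaging.capture(n);d=models.place_of(p,t)
        if d: rs.append(ray(p,d[0]["at"]))
        if n=="wrist":print(t,onz(p,d[0]["at"],.19 if t=="hook_mouth" else .165))
    print(t,tri(rs),[tri([rs[i],rs[2]]) for i in (0,1)] if len(rs)==3 else "")
```

```text
nose [ 0.455  -0.2046  0.198 ]
nose [ 0.4547 -0.2047  0.192 ]
spine [ 0.4801 -0.2046  0.195 ]
pinlo [ 0.3735 -0.2039  0.2115]
pinc [ 0.3789 -0.2039  0.2115]
pinhi [ 0.3842 -0.2039  0.2115]
10 [45, 50, 43, 46, 46, 43, 45, 40, 36, 36, 32, 47, 38, 43, 55, 64, 86, 98, 116, 126, 138, 142, 152, 162, 171, 183, 186, 187, 182, 170, 154, 154, 137, 113, 81, 67, 54, 57, 56, 65, 69, 66, 70, 71, 71, 71, 72, 66, 72, 71]
40 [70, 71, 73, 74, 68, 69, 71, 73, 67, 69, 75, 71, 75, 68, 70, 75, 83, 106, 115, 129, 138, 147, 156, 162, 171, 180, 189, 185, 179, 167, 157, 147, 140, 114, 85, 66, 68, 73, 68, 70, 71, 73, 69, 71, 75, 68, 69, 71, 65, 59]
[174, 177, 176, 178, 174, 164, 152, 144, 141, 134, 121, 111, 103, 89, 72, 63, 55, 50, 45, 40, 48, 68, 68, 73, 71, 69, 74, 70, 73, 71, 70, 70, 72, 74, 68, 73, 69, 69, 73, 66, 71, 68, 70, 74, 70, 71, 70, 69, 75, 65, 69, 70, 75, 67, 63, 59, 51, 49, 70, 108, 131, 139, 140, 145, 142, 154, 159, 167, 171, 177, 179, 184, 183, 177, 169, 158, 149, 143, 131, 122, 107, 94, 101, 137, 157, 164, 166, 165, 163, 159]
[136, 133, 137, 132, 133, 136, 135, 134, 129, 112, 107, 117, 118, 107, 94, 90, 98, 101, 104, 109, 111, 111, 113, 114, 110, 108, 104, 105, 105, 95, 87, 90, 102, 118, 122, 122, 117, 122, 124, 126, 121, 123, 123, 123, 121]
hook_mouth [ 0.469  -0.2043  0.19  ]
hook_mouth [ 0.4694 -0.2039  0.1958] [array([ 0.4687, -0.2035,  0.1958]), array([ 0.4694, -0.204 ,  0.2013])]
hook_home [ 0.4689 -0.2055  0.165 ]
hook_home [ 0.4663 -0.2064  0.1657] [array([ 0.4689, -0.2052,  0.1613]), array([ 0.4663, -0.2066,  0.1693])]
```

Request:
apply_moves(moves=[[[0.005,0.0005,-0.001],0],[[0.015,0,0],0],[[0.015,0,0],0],[[0.015,0,0],0],[[0.01,0,0],0]])

```text
time_s: 12.35
tcp_pos: [0.4414, -0.2055, 0.1745]
ee_rot: [[1.0, 0.0, 0.001], [0.0, -1.0, -0.0], [0.001, 0.0, -1.0]]
wrist_force: [1.2, 0.3, -3.0]
gripper_width: 0.571
gripper_force: 30.0
```

Request:
apply_moves(moves=[[[0.008,0,0],0],[[0.008,0,0],0],[[0.007,0,0],0],[[0.004,0,0],0],[[0.002,0,0],0]])

```text
time_s: 12.77
tcp_pos: [0.469, -0.2053, 0.1744]
ee_rot: [[1.0, 0.0, -0.0], [0.0, -1.0, -0.0], [-0.0, 0.0, -1.0]]
wrist_force: [0.0, -0.4, -2.7]
gripper_width: 0.571
gripper_force: 30.0
```

Request:
apply_moves(moves=[[[0,0,0],0],[[0,0,0],0],[[0,0,0],0]])

```text
time_s: 13.02
tcp_pos: [0.4681, -0.2053, 0.1745]
ee_rot: [[1.0, -0.0, -0.0], [-0.0, -1.0, 0.0], [-0.0, -0.0, -1.0]]
wrist_force: [0.1, -0.6, -2.5]
gripper_width: 0.571
gripper_force: 30.0
```

Run:
```python
from h import *
np.set_printoptions(precision=4,suppress=True)
s=r.sense();print(s["tcp_pos"],s["wrist_force"],s["moment"],s["time_s"])
P={n:imaging.capture(n) for n in("scene","top","wrist")}
zz={"pin":s["tcp_pos"][2]+.0385,"hook_mouth":.19,"hook_home":.165}
for n,p in P.items():
    for k,t in enumerate(zz):
        for d in models.place_of(p,t)[:1]:print(n,t,np.array(d["at"])*[640,480],round(d["confidence"],2),onz(p,d["at"],zz[t]))
a=cv2.resize(P["wrist"]["frame"][210:390,210:450],(400,300),interpolation=cv2.INTER_CUBIC)
b=cv2.resize(P["scene"]["frame"][205:295,360:480],(400,300),interpolation=cv2.INTER_CUBIC)
cv2.imwrite("pics/g.png",np.hstack([a,b]))
```

```text
[ 0.4681 -0.2053  0.1745] [ 0.0976 -0.5761 -2.5059] [-0.0459 -0.019  -0.028 ] 13.0167
scene pin [415.104 250.32 ] 0.69 [ 0.4603 -0.2035  0.213 ]
scene hook_mouth [417.024 255.888] 0.67 [ 0.4673 -0.2083  0.19  ]
scene hook_home [414.976 262.416] 0.75 [ 0.4695 -0.2074  0.165 ]
wrist pin [321.28 307.68] 0.55 [ 0.4694 -0.205   0.213 ]
wrist hook_mouth [318.912 288.48 ] 0.64 [ 0.4679 -0.2039  0.19  ]
wrist hook_home [321.216 270.096] 0.59 [ 0.4674 -0.205   0.165 ]
```

View pics/g.png

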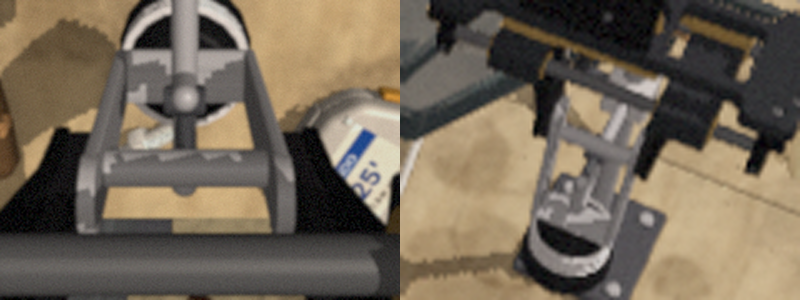

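The crop shows the pin (left panel, ~(190,168)) just above the nose and in front of the spine ball at (185,95). The hook passes through the window with no contact force. Pressing down in small steps.

Request:
apply_moves(moves=[[[0,0,0.002],0],[[0,0,0.002],0],[[0,0,0.002],0],[[0,0,0.001],0],[[0,0,0],0]])

```text
time_s: 14.03
tcp_pos: [0.4683, -0.2053, 0.167]
ee_rot: [[1.0, -0.0, -0.001], [-0.0, -1.0, 0.0], [-0.001, -0.0, -1.0]]
wrist_force: [0.4, -0.5, -1.2]
gripper_width: 0.57
gripper_force: 30.0
```

Request:
apply_moves(moves=[[[0,0,0.001],0],[[0,0,0.001],0],[[0,0,0],0]])

```text
time_s: 14.28
tcp_pos: [0.4685, -0.2053, 0.1652]
ee_rot: [[1.0, -0.0, -0.0], [-0.0, -1.0, 0.0], [-0.0, -0.0, -1.0]]
wrist_force: [-0.8, 0.1, -1.8]
gripper_width: 0.571
gripper_force: 30.0
```

Request:
apply_moves(moves=[[[0,0,0.001],0],[[0,0,0.001],0],[[0,0,0],0]])

```text
time_s: 14.53
tcp_pos: [0.4685, -0.2053, 0.1632]
ee_rot: [[1.0, -0.0, -0.0], [-0.0, -1.0, 0.0], [-0.0, -0.0, -1.0]]
wrist_force: [-0.4, -0.1, -2.9]
gripper_width: 0.568
gripper_force: 30.0
```

Request:
apply_moves(moves=[[[0,0,0.001],0],[[0,0,0.001],0],[[0,0,0],0]])

```text
time_s: 14.78
tcp_pos: [0.4685, -0.2053, 0.1612]
ee_rot: [[1.0, -0.0, -0.0], [-0.0, -1.0, 0.0], [-0.0, -0.0, -1.0]]
wrist_force: [0.7, -0.4, -2.2]
gripper_width: 0.572
gripper_force: 30.0
```

Request:
apply_moves(moves=[[[0,0,0.001],0],[[0,0,0.001],0],[[0,0,0],0]])

```text
time_s: 15.03
tcp_pos: [0.4687, -0.2054, 0.1595]
ee_rot: [[1.0, 0.0, 0.0], [0.0, -1.0, -0.0], [0.0, 0.0, -1.0]]
wrist_force: [0.4, -0.2, -1.3]
gripper_width: 0.57
gripper_force: 30.0
```

Request:
apply_moves(moves=[[[0,0,0.001],0],[[0,0,0.001],0],[[0,0,0],0]])

```text
time_s: 15.28
tcp_pos: [0.4686, -0.2055, 0.1581]
ee_rot: [[1.0, 0.0, 0.0], [0.0, -1.0, -0.0], [0.0, 0.0, -1.0]]
wrist_force: [-1.5, 1.1, 3.5]
gripper_width: 0.567
gripper_force: 30.0
```

Request:
apply_moves(moves=[[[0,0,0.001],0],[[0,0,0.001],0],[[0,0,0],0]])

```text
time_s: 15.53
tcp_pos: [0.4686, -0.2055, 0.1557]
ee_rot: [[1.0, 0.0, 0.0], [0.0, -1.0, -0.0], [0.0, 0.0, -1.0]]
wrist_force: [-2.9, 0.5, 3.8]
gripper_width: 0.568
gripper_force: 30.0
```

Gate contact was at a reported z of about 0.159, so the gate level is about 0.190. Force is about 6 N and the gate is yielding. Home is expected near reported z 0.1265.

Request:
apply_moves(moves=[[[0,0,0.002],0],[[0,0,0.002],0],[[0,0,0.002],0]])

```text
time_s: 15.78
tcp_pos: [0.4684, -0.2058, 0.1502]
ee_rot: [[1.0, 0.0, -0.0], [0.0, -1.0, -0.001], [-0.0, 0.001, -1.0]]
wrist_force: [-4.6, -0.6, 6.1]
gripper_width: 0.571
gripper_force: 30.0
```

Request:
apply_moves(moves=[[[0,0,0.002],0],[[0,0,0.002],0],[[0,0,0.002],0]])

```text
time_s: 16.03
tcp_pos: [0.4673, -0.2053, 0.1427]
ee_rot: [[1.0, -0.001, -0.003], [-0.001, -1.0, 0.0], [-0.003, -0.0, -1.0]]
wrist_force: [-4.1, 0.2, 1.9]
gripper_width: 0.575
gripper_force: 30.0
```

Request:
apply_moves(moves=[[[0,0,0.002],0],[[0,0,0.002],0],[[0,0,0.002],0]])

```text
time_s: 16.28
tcp_pos: [0.4679, -0.2051, 0.1365]
ee_rot: [[1.0, -0.0, -0.002], [-0.0, -1.0, 0.001], [-0.002, -0.001, -1.0]]
wrist_force: [-4.1, -0.1, -0.8]
gripper_width: 0.57
gripper_force: 30.0
```

Request:
apply_moves(moves=[[[0,0,0.002],0],[[0,0,0.002],0],[[0,0,0.001],0],[[0,0,0],0]])

```text
time_s: 16.62
tcp_pos: [0.4703, -0.2054, 0.1322]
ee_rot: [[1.0, 0.0, 0.003], [0.0, -1.0, -0.0], [0.003, 0.0, -1.0]]
wrist_force: [-0.5, -0.1, -2.5]
gripper_width: 0.577
gripper_force: 30.0
```

Request:
apply_moves(moves=[[[0,0,0.001],0],[[0,0,0.001],0],[[0,0,0],0]])

```text
time_s: 16.87
tcp_pos: [0.4694, -0.2053, 0.1306]
ee_rot: [[1.0, 0.0, 0.002], [0.0, -1.0, -0.0], [0.002, 0.0, -1.0]]
wrist_force: [-0.1, -0.5, -2.6]
gripper_width: 0.567
gripper_force: 30.0
```

Request:
apply_moves(moves=[[[0,0,0.001],0],[[0,0,0],0],[[0,0,0],0]])

```text
time_s: 17.12
tcp_pos: [0.4688, -0.2053, 0.1295]
ee_rot: [[1.0, -0.0, 0.0], [-0.0, -1.0, -0.0], [0.0, 0.0, -1.0]]
wrist_force: [0.3, 0.4, -3.5]
gripper_width: 0.569
gripper_force: 30.0
```

Request:
apply_moves(moves=[[[0,0,0.001],0],[[0,0,0],0],[[0,0,0],0]])

```text
time_s: 17.37
tcp_pos: [0.4686, -0.2053, 0.1284]
ee_rot: [[1.0, -0.0, -0.0], [-0.0, -1.0, 0.0], [-0.0, -0.0, -1.0]]
wrist_force: [0.1, 0.1, -2.4]
gripper_width: 0.569
gripper_force: 30.0
```

Request:
apply_moves(moves=[[[0,0,0.001],0],[[0,0,0],0],[[0,0,0],0]])

```text
time_s: 17.62
tcp_pos: [0.4686, -0.2053, 0.1274]
ee_rot: [[1.0, -0.0, -0.0], [-0.0, -1.0, 0.0], [-0.0, -0.0, -1.0]]
wrist_force: [0.1, -0.2, -2.8]
gripper_width: 0.575
gripper_force: 30.0
```

Request:
apply_moves(moves=[[[0,0,0.001],0],[[0,0,0],0],[[0,0,0],0]])

```text
time_s: 17.87
tcp_pos: [0.4688, -0.2054, 0.127]
ee_rot: [[1.0, 0.0, 0.001], [0.0, -1.0, -0.0], [0.001, 0.0, -1.0]]
wrist_force: [-0.9, 1.4, 1.3]
gripper_width: 0.575
gripper_force: 30.0
```

Request:
apply_moves(moves=[[[0,0,0.0005],0],[[0,0,0],0],[[0,0,0],0]])

```text
time_s: 18.12
tcp_pos: [0.4688, -0.2054, 0.1269]
ee_rot: [[1.0, 0.0, 0.001], [0.0, -1.0, -0.0], [0.001, 0.0, -1.0]]
wrist_force: [-2.6, 0.8, 6.0]
gripper_width: 0.571
gripper_force: 30.0
```

Request:
apply_moves(moves=[[[0,0,0.0005],0],[[0,0,0],0],[[0,0,0],0],[[0,0,0],0]])

```text
time_s: 18.45
tcp_pos: [0.4688, -0.2055, 0.1268]
ee_rot: [[1.0, 0.0, 0.001], [0.0, -1.0, -0.001], [0.001, 0.001, -1.0]]
wrist_force: [-3.1, 2.2, 7.0]
gripper_width: 0.572
gripper_force: 30.0
```

The pin is home, with bottom contact at about 10 N. Now the gentle upward pull; contact with the gate is expected near reported z 0.144.

Request:
apply_moves(moves=[[[0,0,-0.002],0],[[0,0,-0.003],0],[[0,0,-0.003],0],[[0,0,-0.003],0],[[0,0,-0.003],0]])

```text
time_s: 18.87
tcp_pos: [0.4686, -0.2053, 0.1394]
ee_rot: [[1.0, -0.0, -0.0], [-0.0, -1.0, 0.0], [-0.0, -0.0, -1.0]]
wrist_force: [0.8, 0.5, -3.2]
gripper_width: 0.572
gripper_force: 30.0
```

Request:
apply_moves(moves=[[[0,0,-0.001],0],[[0,0,0],0],[[0,0,0],0]])

```text
time_s: 19.12
tcp_pos: [0.4686, -0.2053, 0.1404]
ee_rot: [[1.0, -0.0, -0.0], [-0.0, -1.0, 0.0], [-0.0, -0.0, -1.0]]
wrist_force: [-0.2, -0.3, -3.1]
gripper_width: 0.571
gripper_force: 30.0
```

Request:
apply_moves(moves=[[[0,0,-0.001],0],[[0,0,0],0],[[0,0,0],0]])

```text
time_s: 19.37
tcp_pos: [0.4686, -0.2053, 0.1414]
ee_rot: [[1.0, -0.0, -0.0], [-0.0, -1.0, 0.0], [-0.0, -0.0, -1.0]]
wrist_force: [-0.5, 0.5, -2.7]
gripper_width: 0.574
gripper_force: 30.0
```

Request:
apply_moves(moves=[[[0,0,-0.001],0],[[0,0,0],0],[[0,0,0],0]])

```text
time_s: 19.62
tcp_pos: [0.4687, -0.2053, 0.1425]
ee_rot: [[1.0, -0.0, 0.0], [-0.0, -1.0, -0.0], [0.0, 0.0, -1.0]]
wrist_force: [-0.6, 0.1, -2.2]
gripper_width: 0.573
gripper_force: 30.0
```

Request:
apply_moves(moves=[[[0,0,-0.001],0],[[0,0,0],0],[[0,0,0],0]])

```text
time_s: 19.87
tcp_pos: [0.4687, -0.2053, 0.1435]
ee_rot: [[1.0, -0.0, 0.0], [-0.0, -1.0, -0.0], [0.0, 0.0, -1.0]]
wrist_force: [0.4, 1.3, -3.2]
gripper_width: 0.573
gripper_force: 30.0
```

Request:
apply_moves(moves=[[[0,0,-0.001],0],[[0,0,0],0],[[0,0,0],0]])

```text
time_s: 20.12
tcp_pos: [0.4687, -0.2053, 0.1445]
ee_rot: [[1.0, -0.0, 0.0], [-0.0, -1.0, -0.0], [0.0, 0.0, -1.0]]
wrist_force: [0.2, 0.0, -2.4]
gripper_width: 0.573
gripper_force: 30.0
```

Request:
apply_moves(moves=[[[0,0,-0.0007],0],[[0,0,0],0],[[0,0,0],0]])

```text
time_s: 20.37
tcp_pos: [0.4685, -0.2053, 0.1449]
ee_rot: [[1.0, -0.0, -0.0], [-0.0, -1.0, 0.0], [-0.0, -0.0, -1.0]]
wrist_force: [0.7, -0.6, -3.6]
gripper_width: 0.572
gripper_force: 30.0
```

Request:
apply_moves(moves=[[[0,0,-0.0007],0],[[0,0,0],0],[[0,0,0],0]])

```text
time_s: 20.62
tcp_pos: [0.4684, -0.2052, 0.1452]
ee_rot: [[1.0, -0.0, -0.001], [-0.0, -1.0, 0.0], [-0.001, -0.0, -1.0]]
wrist_force: [2.2, -0.6, -7.6]
gripper_width: 0.57
gripper_force: 30.0
```

The gate catches (about 5 N so far). A little more gives 10 N.

Request:
apply_moves(moves=[[[0,0,-0.0006],0],[[0,0,0],0],[[0,0,0],0]])

```text
time_s: 20.87
tcp_pos: [0.4684, -0.2052, 0.1455]
ee_rot: [[1.0, -0.0, -0.001], [-0.0, -1.0, 0.001], [-0.001, -0.001, -1.0]]
wrist_force: [4.1, -3.2, -13.0]
gripper_width: 0.57
gripper_force: 30.0
```

Request:
apply_moves(moves=[[[0,0,0],0],[[0,0,0],0],[[0,0,0],0],[[0,0,0],0]])

```text
time_s: 21.2
tcp_pos: [0.4683, -0.2052, 0.1457]
ee_rot: [[1.0, -0.0, -0.001], [-0.0, -1.0, 0.001], [-0.001, -0.001, -1.0]]
wrist_force: [3.5, -2.3, -16.3]
gripper_width: 0.577
gripper_force: 30.0
```

Request:
apply_moves(moves=[[[0,0,0.002],0],[[0,0,0.003],0],[[0,0,0.003],0],[[0,0,0.003],0],[[0,0,0.003],0]])

```text
time_s: 21.62
tcp_pos: [0.469, -0.2055, 0.1333]
ee_rot: [[1.0, 0.0, 0.002], [0.0, -1.0, -0.001], [0.002, 0.001, -1.0]]
wrist_force: [0.5, 0.4, -2.5]
gripper_width: 0.576
gripper_force: 30.0
```

Request:
apply_moves(moves=[[[0,0,0.002],0],[[0,0,0.001],0],[[0,0,0],0],[[0,0,0],0]])

```text
time_s: 21.95
tcp_pos: [0.4687, -0.2054, 0.1295]
ee_rot: [[1.0, 0.0, -0.0], [0.0, -1.0, -0.0], [-0.0, 0.0, -1.0]]
wrist_force: [0.6, -0.1, -2.9]
gripper_width: 0.573
gripper_force: 30.0
```

Request:
apply_moves(moves=[[[0,0,0.001],0],[[0,0,0.001],0],[[0,0,0.0003],0],[[0,0,0],0],[[0,0,0],0]])

```text
time_s: 22.37
tcp_pos: [0.4687, -0.2054, 0.1272]
ee_rot: [[1.0, -0.0, 0.0], [-0.0, -1.0, -0.0], [0.0, 0.0, -1.0]]
wrist_force: [-1.3, -0.2, -1.9]
gripper_width: 0.573
gripper_force: 30.0
```

Request:
apply_moves(moves=[[[0,0,0.0003],0],[[0,0,0],0],[[0,0,0],0]])

```text
time_s: 22.62
tcp_pos: [0.4687, -0.2054, 0.1271]
ee_rot: [[1.0, -0.0, 0.0], [0.0, -1.0, -0.0], [0.0, 0.0, -1.0]]
wrist_force: [-1.1, -0.4, -0.6]
gripper_width: 0.574
gripper_force: 30.0
```

Resting in the hook. I'll release and withdraw straight up.

Request:
apply_moves(moves=[[[0,0,0],0],[[0,0,0],0],[[0,0,0],0],[[0,0,0],0],[[0,0,0],0]], hand=0.087)

```text
time_s: 23.03
tcp_pos: [0.4688, -0.2054, 0.127]
ee_rot: [[1.0, -0.0, 0.0], [-0.0, -1.0, -0.0], [0.0, 0.0, -1.0]]
wrist_force: [1.1, -0.1, -0.9]
gripper_width: 0.864
gripper_force: 0.0
```

Request:
apply_moves(moves=[[[0,0,0],0],[[0,0,0],0],[[0,0,0],0],[[0,0,0],0],[[0,0,0],0]])

```text
time_s: 23.45
tcp_pos: [0.4686, -0.2053, 0.1269]
ee_rot: [[1.0, -0.0, 0.0], [-0.0, -1.0, -0.0], [0.0, 0.0, -1.0]]
wrist_force: [0.4, 0.3, -0.1]
gripper_width: 0.998
gripper_force: 0.0
```

Request:
apply_moves(moves=[[[0,0,-0.008],0],[[0,0,-0.02],0],[[0,0,-0.025],0],[[0,0,-0.025],0],[[0,0,-0.025],0]])

```text
time_s: 23.87
tcp_pos: [0.4685, -0.2054, 0.2317]
ee_rot: [[1.0, 0.0, 0.0], [0.0, -1.0, -0.0], [0.0, 0.0, -1.0]]
wrist_force: [0.7, -0.1, -0.3]
gripper_width: 1.0
gripper_force: 0.0
```

Request:
apply_moves(moves=[[[-0.01,0,-0.025],0],[[-0.02,0,-0.01],0],[[-0.02,0,0],0],[[-0.02,0,0],0],[[0,0,0],0]])

```text
time_s: 24.28
tcp_pos: [0.3958, -0.2052, 0.2663]
ee_rot: [[1.0, -0.001, 0.001], [-0.001, -1.0, 0.0], [0.001, -0.0, -1.0]]
wrist_force: [-1.2, 0.7, -0.3]
gripper_width: 1.001
gripper_force: 0.0
```

Request:
apply_moves(moves=[[[0,0,0],0],[[0,0,0],0],[[0,0,0],0],[[0,0,0],0],[[0,0,0],0]])

```text
time_s: 24.7
tcp_pos: [0.3991, -0.2053, 0.2645]
ee_rot: [[1.0, 0.0, -0.001], [0.0, -1.0, 0.0], [-0.001, -0.0, -1.0]]
wrist_force: [-0.3, 1.0, 0.0]
gripper_width: 0.997
gripper_force: 0.0
```

Run:
```python
from h import *
s=r.sense();print(s["tcp_pos"],s["wrist_force"],s["time_s"])
P={n:imaging.capture(n) for n in("scene","wrist")}
for n,p in P.items():
    for t,z in(("pin",.165),("lamp",.046)):
        for d in models.place_of(p,t)[:1]:print(n,t,np.array(d["at"])*[640,480],round(d["confidence"],2),onz(p,d["at"],z))
a=cv2.resize(P["wrist"]["frame"],(400,300))
b=cv2.resize(P["scene"]["frame"][215:305,365:485],(400,300),interpolation=cv2.INTER_CUBIC)
cv2.imwrite("pics/z.png",np.hstack([a,b]))
```

```text
[ 0.39905818 -0.20531101  0.26452052] [-0.3481746   1.01365306  0.04207264] 24.7
scene pin [302.592 285.504] 0.34 [ 0.3222544  -0.04186343  0.165     ]
scene lamp [408.32 296.88] 0.81 [ 0.46544506 -0.21299332  0.046     ]
wrist pin [321.6  127.92] 0.63 [ 0.46908572 -0.20523845  0.165     ]
wrist lamp [318.976 122.976] 0.69 [ 0.46778363 -0.20278426  0.046     ]
```

View pics/z.png

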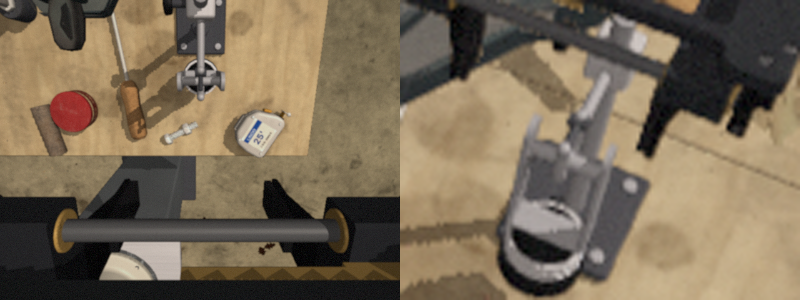

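The lamp hangs upright in the hook (wrist (200,80), scene (555,200)) and the bystanders are undisturbed. I'll let it settle, check it is at rest, and hand in.

Request:
apply_moves(moves=[[[0,0,0],0],[[0,0,0],0],[[0,0,0],0],[[0,0,0],0],[[0,0,0],0]])

```text
time_s: 25.42
tcp_pos: [0.3986, -0.2053, 0.2649]
ee_rot: [[1.0, -0.0, 0.0], [-0.0, -1.0, 0.0], [0.0, -0.0, -1.0]]
wrist_force: [0.2, 1.3, 0.2]
gripper_width: 0.998
gripper_force: 0.0
```

Request:
apply_moves(moves=[[[0,0,0],0],[[0,0,0],0],[[0,0,0],0],[[0,0,0],0],[[0,0,0],0]])

```text
time_s: 25.83
tcp_pos: [0.3986, -0.2053, 0.2648]
ee_rot: [[1.0, -0.0, -0.0], [-0.0, -1.0, 0.0], [-0.0, -0.0, -1.0]]
wrist_force: [-0.5, 1.0, -0.3]
gripper_width: 0.999
gripper_force: 0.0
```

Request:
apply_moves(moves=[[[0,0,0],0],[[0,0,0],0],[[0,0,0],0],[[0,0,0],0],[[0,0,0],0]])

```text
time_s: 26.25
tcp_pos: [0.3986, -0.2053, 0.2648]
ee_rot: [[1.0, -0.0, -0.0], [-0.0, -1.0, 0.0], [-0.0, -0.0, -1.0]]
wrist_force: [0.2, -0.4, -0.3]
gripper_width: 0.999
gripper_force: 0.0
```

Run:
```python
from h import *
F=[imaging.capture("scene")["frame"][215:305,365:485].astype(float) for _ in range(8)]
d=[np.abs(cv2.GaussianBlur(f-F[0],(5,5),0)).max() for f in F[1:]];print(np.round(d,1))
if max(d)<40: print(r.finish_job())
```

```text
[5.8 6.8 5.7 7.  8.5 6.3 8. ]
the job is handed in; nothing more can be done
None
```

The lamp hangs at rest in the snap hook with the gate shut. The pull test read about 10 N, rising to 13–14 N while held, and the gate held. The job was handed in at about 26.7 s with the gripper clear.

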